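# Tighten the sensor gland: finger-tight plus one flat

## Task

On the small metal enclosure, spin the loose brass gland nut down clockwise with the fingers until it is just finger-tight: it stops running freely and the tabbed washer under it just begins to creep round with it. Then, with the open-ended wrench and not the fingers, tighten it gently one sixth of a turn, so that the washer's tab ends at the second mark; ease the load off before drawing the wrench away. Lay the wrench back on its wooden rest and leave everything else on the bench undisturbed.

Things in the scene. Friction and masses are not known exactly. Their poses are not given: they have to be found in the camera images.
- enclosure: Fixed die-cast aluminium instrument box, 124 x 94 mm, 60 mm high, with a plastic compression gland upright in the middle of its lid. Origin: centre of the underside; the gland's axis is the vertical through it.
- gland (a point): On the gland's axis, top of its fixed flange (80 mm over the bench; 58 mm wide, 4 mm thick, on a 34 mm neck). Axes as the box's. The flange has two black radial marks: the start mark along +x, the end mark 60 degrees clockwise of it from above. Above it: washer to 84 mm, nut 85 to 109 mm, and a fixed 10 mm steel sensor tube on the axis up to 134 mm.
- nut: Brass hex nut, 27 mm across flats, 24 mm high. Origin: on the gland's axis, at its underside; z up; x is square to a pair of flats (they repeat every 60 degrees). Tightens clockwise from above, height constant. Starts loose: turns with 0.04 N m of drag for an unknown 34 to 86 degrees until seated, then takes the washer along. Seated, it is springy: 4 N m per rad.
- washer (a joint): Turn of the indicator washer under the nut, rad, clockwise from above. 0 (tab, 27 mm from the axis, at the start mark) until the nut is seated, then follows the nut. Gives way at 0.25 N m, needs about 0.46 N m at one sixth of a turn (1.05 rad), stays where left. Let go, the nut springs back up to 0.12 rad, the washer does not. The tab cannot be pushed.
- wrench: Loose steel open-ended wrench, 0.14-0.26 kg, 9 mm thick, flat on the rest. Origin: middle of the jaws (where the nut's axis comes), underside; +x out of the open end, handle to -x. Jaws 28.8 mm apart (6 to 8 degrees of play on the nut), reaching 12 mm ahead of the origin, then flared tips to 17 mm; throat 17 mm behind it. Head 50 mm wide, handle 16 mm, ending 173 mm behind.
- wrench_grip (a point): Place to hold the wrench: middle of the handle's thickness, 90 mm behind the jaws' middle (point axes as the wrench's).
- rest: Fixed wooden wrench rest, base 150 x 60 x 8 mm, two cross supports with tops 30 mm over the bench, 100 mm apart along the rest's x (12 mm thick, 88 mm free between them), with lips 10 mm high and 44 mm apart against rolling off sideways. Origin: centre of the underside; x along the wrench, jaws to +x.
- rest_mid (a point): Middle between the two supports, at the height of their tops, where the wrench's grip place lies at first (the wrench's grip is 4.5 mm above it).
- multimeter: Bystander: yellow hand multimeter lying flat, 160 x 78 x 34 mm; origin centre of underside.
- solder_spool: Bystander: metal spool standing on end, 56 mm wide, 46 mm high; origin centre of underside.
- spray_can: Bystander: upright can, 52 mm wide, 150 mm high; origin centre of underside.
- parts_tray: Bystander: clear open parts tray, 120 x 90 x 35 mm; origin centre of underside.
Things that resemble listed ones, but are neither listed nor needed, are in the scene too. Of the things that look like the rest, take the one that is farthest to the robot's left at the start.

How it is judged:
By the outcome, as a careful person would: the job done as asked, in the order asked, and still so for the second after the job is handed in, with the robot touching nothing.
It also fails if it takes over 72 s, if anything falls off the work surface, if the arm or the gripper's body presses on something with over 40 N, if the wrist force passes 120 N, or if a joint passes its speed limit or range.

## Robot

A 6-joint arm with a two-finger parallel gripper is mounted at the origin on the work surface. World frame = base frame: x ahead of the robot, y to its left, z up, the work surface at z = 0. Lengths are in m, angles in degrees, forces in N, time in s.
With the tool pointing down it reaches from about 0.325 to 0.875 m from the base axis. Payload 4.4 kg.
Tool frame: the origin (TCP) lies on the front face of the gripper's body, between the roots of the fingers; the fingertips stand 73 mm ahead of it and the grasp point (between the pads) lies ahead of it (r.grip_depth is the z of the grasp point in the tool frame, in m); z points along the fingers, y is the line along which they close (so a half turn about z gives the same grasp; the last joint's range is limited). The gripper opens to 85 mm and grips with 20 to 120 N. Pads are 22 mm wide; open, the fingers measure 114 mm over their backs; the gripper's body (76 mm by 85 mm) begins 54 mm behind the grasp point. The pads swing forward as they close: fully open they stand 13 mm farther back than shut.
Start: joints at [63.684, 11.837, 88.321, -0, 79.842, -8.623], TCP at [0.175, 0.548, 0.304] pointing down, gripper open.
Joint ranges: [-156.59, 156.59], [-49.26, 127.26], [12.9, 141.05], [-63.56, 243.56], [4.71, 150.69], [-161.64, 161.64]. Speed limits (degrees/s): [159.86, 159.86, 180, 180, 180, 180].

## Interface

Orientations are given as [roll, pitch, yaw] about the fixed x, y, z axes, in that order (R = Rz(yaw) Ry(pitch) Rx(roll)).
In Python, from bench import r, kinematics, monitor, cams, hand_in gives the robot as it stands. Calls block until the motion is done:
- r.reach(position, orientation): joint-space move of the TCP to a pose.
- r.servo_line(position, orientation=None, velocity=0.15): straight line of the TCP; orientation=None keeps the orientation; velocity is the mean speed in m/s.
- r.move_joints(angles): joint-space move.
- r.command_gripper(opening, f_grip=None): finger opening in m; f_grip is the grip in N (None keeps the last); returns when the fingers have stopped.
- r.hold(seconds).
- kinematics.ik(position, orientation): joint angles nearest the present ones, or None.
- monitor.state(): the state.
- cams.camera(name): name is "side" or "top" or "wrist"; returns a dict with "color" (400x640x3 uint8, red, green, blue), "range_z" (400x640 float32, m along the optical axis (not along the pixel's ray), 0 where there is no reading), "camera_matrix" (3x3 intrinsics, pixels), "R" (3x3) and "t" (3): a world point X has camera coordinates R X + t. Camera axes: x right, y down, z forward; pixel columns grow to the right and rows downward; lengths in m; the calibration is good to about 2 mm. A picture is of the moment at which its call begins.
A pose or a line that the arm cannot do raises r.IKError and nothing moves.
- hand_in(): hands the job in; it is judged then, once.
The state is a dict: "clock": time; "joint_positions": joint angles; "joint_vel": joint speeds; "tau": joint torques, N m; "tool_pos": TCP position; "ee_rot": TCP orientation; "ft_force": force on the tool from outside, world axes, zero at the start; "ft_torque": the same for the moment, N m; "grip_width": finger opening in m; "gripper_force": force on a finger pad.
Only numpy, scipy, OpenCV 4.12 (cv2) and the standard library are available. Lean on these libraries where they do the work, as an engineer would, in place of code of your own. Each camera call takes 0.05 s, during which the arm holds its last target. There are 200 camera calls.

## Working session

There is one attempt and no reset: what is moved stays moved. The work goes in short steps, each a Python script; the robot and the scene stay as the last script left them, time stands still between calls to the robot, and variables do not carry over. Pictures are saved under pics/ and viewed, at most 10 in all, crops included, and the job is handed in when it is done.

```bash
ls; mkdir -p pics; python3 - <<'E'
from bench import r,cams,monitor
import cv2,numpy as np
s=monitor.state();print(s['clock'],r.grip_depth,s['grip_width'])
for n in ['top','side']:
    c=cams.camera(n);cv2.imwrite(f'pics/{n}0.png',c['color'][...,::-1]);np.savez(f'{n}0.npz',**c)
    print(n,c['camera_matrix'].round(1).tolist(),c['R'].round(3).tolist(),c['t'].round(3).tolist(),(-c['R'].T@c['t']).round(3))
E
```

```text
pics
0.0 0.0539 0.08553313614841981
top [[506.9, 0.0, 321.9], [0.0, 506.9, 196.5], [0.0, 0.0, 1.0]] [[0.027, -1.0, -0.009], [-0.996, -0.026, -0.088], [0.088, 0.012, -0.996]] [-0.022, 0.52, 1.554] [ 0.382 -0.026  1.593]
side [[389.0, 0.0, 317.1], [0.0, 389.0, 202.5], [0.0, 0.0, 1.0]] [[0.83, -0.558, 0.0], [-0.404, -0.601, -0.69], [0.385, 0.572, -0.724]] [-0.439, 0.257, 1.142] [ 0.029 -0.744  1.004]
```

View pics/top0.png

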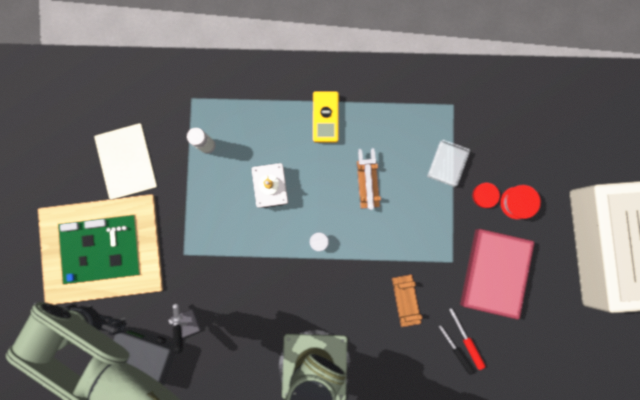

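View pics/side0.png

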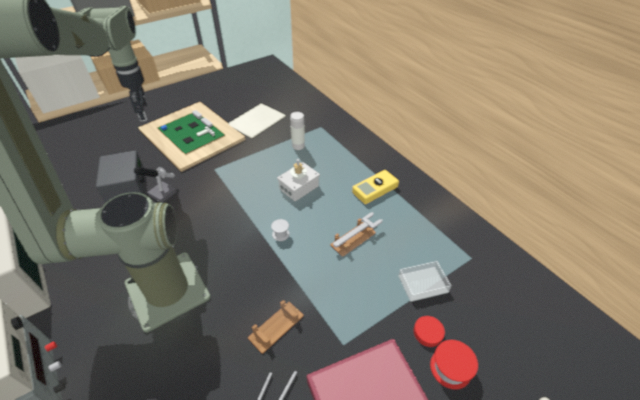

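The top view shows the enclosure at about (269,185). The wrench is on its rest at (370,185), the leftmost of the two rest-like things; the decoy is at (407,300). The bystanders surround them. Next I'll move above each for wrist close-ups.

```bash
cat > h.py <<'E'
from bench import r,cams,monitor,kinematics
import cv2,numpy as np
def ray(c,u,v,z):
    K,R,t=c['camera_matrix'],c['R'],c['t']
    o=-R.T@t; d=R.T@np.linalg.solve(K,[u,v,1.]); return o+d*(z-o[2])/d[2]
def proj(c,X):
    p=c['camera_matrix']@(c['R']@np.asarray(X,float)+c['t']); return p[:2]/p[2]
def shot(n,name):
    c=cams.camera(n);cv2.imwrite(f'pics/{name}.png',c['color'][...,::-1]);np.savez(f'{name}.npz',**c);return c
E
python3 - <<'E'
from h import *
t=np.load('top0.npz')
n=ray(t,268,184,.109);w=ray(t,369,185,.035);print(n,w)
for k in 'multimeter 326 117 .034,can 196 136 .15,spool 319 242 .046,tray 449 163 .03'.split(','):
    a=k.split();print(a[0],ray(t,float(a[1]),float(a[2]),float(a[3])).round(3))
for nm,p in (('wr_w',w),('wr_n',n)):
    p=[p[0]-.03,p[1],.33]
    for yaw in (0,90,-90,180):
        q=kinematics.ik(p,[180,0,yaw]);print(yaw,None if q is None else np.round(q,1))
n0=np.array([n[0],n[1],.33]);
r.reach([n[0]-.03,n[1],.34],[180,0,0]);c=shot('wrist','wr_n')
print((-c['R'].T@c['t']).round(3),c['R'].round(2).tolist(),c['camera_matrix'].round(0).tolist(),monitor.state()['clock'],monitor.state()['tool_pos'],proj(c,n))
r.reach([w[0]-.03,w[1],.34],[180,0,0]);c=shot('wrist','wr_w');print(monitor.state()['clock'])
a=cv2.imread('pics/wr_n.png');
E
```

```text
[0.54585238 0.15091627 0.109     ] [ 0.55908033 -0.1526612   0.035     ]
multimeter [ 0.77  -0.014  0.034]
can [0.676 0.36  0.15 ]
spool [ 0.38  -0.003  0.046]
tray [ 0.635 -0.4    0.03 ]
0 [-25.1   7.8  89.9  -0.   82.3  64.9]
90 [-25.1   7.8  89.9   0.   82.3 -25.1]
-90 [-25.1   7.8  89.9  -0.   82.3 154.9]
180 [ -25.1    7.8   89.9    0.    82.3 -115.1]
0 [ 7.1  6.1 91.8 -0.  82.1 97.1]
90 [ 7.1  6.1 91.8 -0.  82.1  7.1]
-90 None
180 [  7.1   6.1  91.8   0.   82.1 -82.9]
[0.593 0.151 0.41 ] [[-0.0, -1.0, -0.0], [-0.95, 0.0, 0.3], [-0.3, 0.0, -0.95]] [[315.0, 0.0, 320.0], [0.0, 315.0, 200.0], [0.0, 0.0, 1.0]] 2.05 [0.51558083 0.15164203 0.33988261] [319.46121101 152.72968733]
3.2667
```

View pics/wr_n.png

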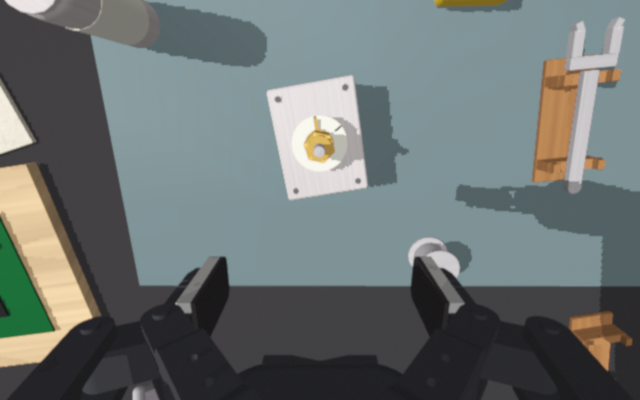

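View pics/wr_w.png

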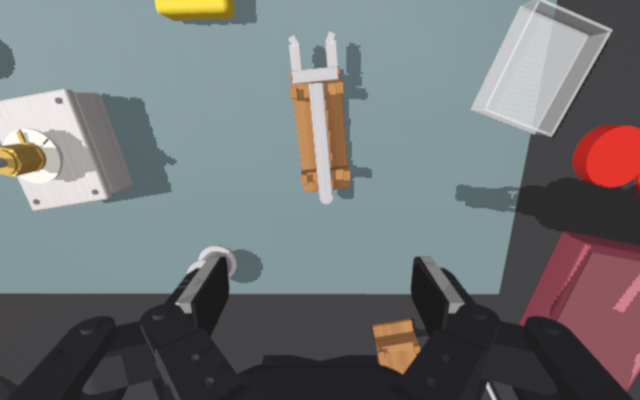

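wr_n shows the box centred at about (320,140), the brass nut at (318,147), the washer tab pointing up at (317,122) and the end mark at (340,127). wr_w shows the wrench jaws at the top (295–330, 40–75) with the handle down to (325,200). Both tell me the coarse layout, so next come closer views plus a fingertip-depth check.

```bash
cat >> h.py <<'E'
def cloud(c):
    v,u=np.mgrid[0:400,0:640]; z=c['range_z'].astype(float)
    P=np.stack([u,v,np.ones_like(u)],-1)@np.linalg.inv(c['camera_matrix']).T*z[...,None]
    W=(P-c['t'])@c['R']; W[z<=0]=np.nan; return W
def rect(W,m):
    p=W[m][:,:2]; (cx,cy),(a,b),g=cv2.minAreaRect((p*1000).astype(np.float32))
    if a<b: a,b,g=b,a,g+90
    return cx,cy,a,b,g
def tips(c):
    s=monitor.state(); W=cloud(c); d=np.array(W-s['tool_pos'])
    m=(abs(d[...,1])<.07)&(abs(d[...,0])<.02)&(d[...,2]>-.1); return -np.nanpercentile(d[...,2][m],[.5,2,10])
E
python3 - <<'E'
from h import *
r.reach([.525,-.153,.27],[180,0,0]);c=shot('wrist','w1');print('tips open',tips(c))
W=cloud(c);hsv=cv2.cvtColor(c['color'],cv2.COLOR_RGB2HSV)
m=(W[...,2]>.032)&(W[...,2]<.046)&(hsv[...,1]<60)&(W[...,0]>.43)&(abs(W[...,1]+.153)<.05)
print('wrench all',rect(W,m),m.sum(),np.nanmedian(W[...,2][m]))
r.command_gripper(.03,20);c=cams.camera('wrist');print('tips 30',tips(c),r.grip_depth,monitor.state()['grip_width']);r.command_gripper(.085)
r.reach([.535,.151,.25],[180,0,0]);c=shot('wrist','n1')
W=cloud(c);hsv=cv2.cvtColor(c['color'],cv2.COLOR_RGB2HSV)
near=np.hypot(W[...,0]-.546,W[...,1]-.151)<.1
lid=(abs(W[...,2]-.06)<.004)&near;print('lid',rect(W,lid),lid.sum())
fl=(abs(W[...,2]-.082)<.004)&near;print('flange',cv2.minEnclosingCircle((W[fl][:,:2]*1000).astype(np.float32)))
br=(abs(W[...,2]-.109)<.003)&near;print('nut',cv2.minEnclosingCircle((W[br][:,:2]*1000).astype(np.float32)),br.sum(),hsv[br].mean(0))
tu=(abs(W[...,2]-.134)<.003)&near;print('tube',cv2.minEnclosingCircle((W[tu][:,:2]*1000).astype(np.float32)),tu.sum())
s=monitor.state();print(s['clock'],s['ft_force'],s['ft_torque'])
a=cv2.imread('pics/n1.png')[90:290,200:440];b=cv2.imread('pics/w1.png')[:300,200:440]
cv2.imwrite('pics/n1w1.png',np.hstack([cv2.resize(a,(480,400)),cv2.resize(b,(320,400))]))
E
```

```text
tips open [0.05789117 0.05210899 0.03244518]
wrench all (581.7243041992188, -144.953857421875, 190.60299682617188, 53.44511032104492, 179.77096557617188) 4441 0.039067956084548716
tips 30 [0.06508868 0.05667686 0.02788167] 0.0539 0.029975742945188677
lid (551.1846313476562, 151.6103515625, 123.67379760742188, 94.2103271484375, 9.563885688781738) 11435
flange ((550.9195556640625, 151.60372924804688), 29.09678077697754)
nut ((550.8785400390625, 151.32240295410156), 15.622369766235352) 638 [ 20.5031348  138.84326019 185.7492163 ]
tube ((551.1597290039062, 151.45729064941406), 4.929453372955322) 196
6.125 [ 1.18488221  0.22531274 -0.27338756] [-0.06610231 -0.03302553 -0.03131209]
```

View pics/n1w1.png

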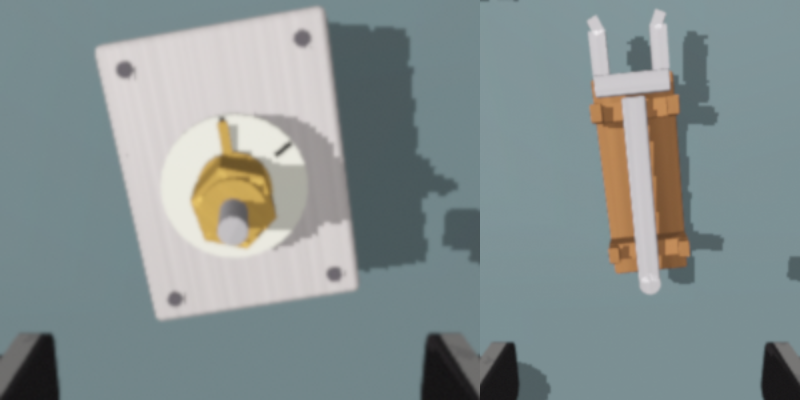

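The crop shows the tab on the start mark (about 9.6° yaw), the end mark to its right, and the wrench lying straight on its rest. The depth data gives the axis at (551.1,151.5) mm.

```bash
cat >> h.py <<'E'
def hexang(W,ax):
    """world angle (mod 60) of a flat's normal from top face points"""
    d=(W-np.r_[ax,0]); m=(abs(W[...,2]-.109)<.002)&(np.hypot(d[...,0],d[...,1])<.02)
    h=cv2.convexHull((W[m][:,:2]*1000).astype(np.float32))[:,0]; c=np.array(cv2.minEnclosingCircle(h)[0])
    th=np.arange(0,60,.25); n=lambda a:np.c_[np.cos(np.radians(a)),np.sin(np.radians(a))]
    w=sum(((h@n(th+k).T).max(0)-(h@n(th+k).T).min(0)) for k in (0,60,120))/3
    lo=w<=w.min()+.15; z=np.exp(1j*np.radians(th[lo]*6)).mean()
    return np.degrees(np.angle(z))/6%60,w.min(),m.sum()
def handle(c,xy,z0,yaw0):
    W=cloud(c);hsv=cv2.cvtColor(c['color'],cv2.COLOR_RGB2HSV)
    d=W[...,:2]-xy; a=np.radians(yaw0); X=d[...,0]*np.cos(a)+d[...,1]*np.sin(a); Y=-d[...,0]*np.sin(a)+d[...,1]*np.cos(a)
    s=(abs(W[...,2]-z0)<.003)&(hsv[...,1]<60)&(abs(Y)<.014)&(X>-.1)&(X<.055)
    vx,vy,_,_=cv2.fitLine((W[s][:,:2]*1000).astype(np.float32),cv2.DIST_HUBER,0,.01,.01).ravel()
    return np.degrees(np.arctan2(vy,vx)),W,s
E
python3 - <<'E'
from h import *
c=np.load('n1.npz');print('hex',hexang(cloud(c),[.5511,.1515]))
c=dict(np.load('w1.npz'));W=cloud(c);hsv=cv2.cvtColor(c['color'],cv2.COLOR_RGB2HSV)
g=(hsv[...,1]<60)&(abs(W[...,2]-.039)<.003)&(abs(W[...,1]+.153)<.05)&(W[...,0]>.4)
x=W[...,0];h=g&(x<.575)
q=(W[h][:,:2]*1000).astype(np.float32)
rr=cv2.minAreaRect(q);print('handle',rr,h.sum())
vx,vy,x0,y0=cv2.fitLine(q,cv2.DIST_HUBER,0,.01,.01).ravel();u=np.array([vx,vy]);u*=np.sign(u[0]);n=np.array([-u[1],u[0]])
p=W[g][:,:2]*1000-[x0,y0];X=p@u;Y=p@n
hm=X<X.max()-60
print('yaw',np.degrees(np.arctan2(u[1],u[0])),'X',X.min(),X.max(),'Yhandle',np.percentile(Y[hm],[1,50,99]),'Yall',Y.min(),Y.max())
for f in (X.min()+173,X.max()-17): print('origin',np.array([x0,y0])+u*f, 'grip',np.array([x0,y0])+u*(f-90))
wood=(hsv[...,1]>100)&(abs(W[...,2]-.008)<.003)&(abs(W[...,1]+.153)<.06)&(x>.4);print('base',rect(W,wood))
E
```

```text
hex (np.float64(48.625), np.float64(27.345263829874654), np.int64(424))
handle ((529.8990478515625, -146.0275421142578), (89.64404296875, 36.30258560180664), 5.171341419219971) 1437
yaw 5.2547154 X -47.12658032822381 143.12049485128912 Yhandle [-7.89981301 -0.07251774  7.74399831] Yall -25.24129418503604 29.64827662087787
origin [ 658.4437277 -144.3337407] grip [ 568.82196208 -152.57626288]
origin [ 658.68976452 -144.31111268] grip [ 569.0679989  -152.55363486]
base (567.8773193359375, -153.7313232421875, 146.40753173828125, 58.873626708984375, 5.904644966125488)
```

```bash
python3 - <<'E'
from h import *
ax=[.5511,.1515];yaw=138.6
def st(k):
    s=monitor.state();print(k,round(s['clock'],2),'F',np.round(s['ft_force'],2),'T',np.round(s['ft_torque'],3),'w',round(s['grip_width'],4),round(float(s['gripper_force']),1),np.round(s['tool_pos'],4))
r.reach([*ax,.25],[180,0,yaw]);r.servo_line([*ax,.158],None,.12);st('down')
r.command_gripper(.02,40);st('grip')
r.reach([*ax,.158],[180,0,yaw-15]);st('15')
r.reach([*ax,.158],[180,0,yaw-30]);st('30')
for k in (32,34):r.reach([*ax,.158],[180,0,yaw-k]);st(k)
E
```

```text
down 9.12 F [0.19 0.11 0.21] T [ 0.007 -0.     0.01 ] w 0.0849 0.0 [0.5518 0.1516 0.1588]
grip 9.68 F [-2.78 -1.22  4.45] T [-0.247  0.394 -0.026] w 0.0257 42.6 [0.5511 0.1513 0.1586]
15 10.04 F [-3.33 -2.79  6.4 ] T [-0.421  0.573 -0.051] w 0.0262 42.9 [0.5509 0.151  0.1586]
30 10.4 F [-3.4  -2.3   6.18] T [-0.459  0.644 -0.011] w 0.0261 43.0 [0.5506 0.1509 0.1586]
32 10.65 F [-4.63 -3.23  7.03] T [-0.519  0.705  0.033] w 0.0261 43.0 [0.5505 0.1509 0.1586]
34 10.9 F [-5.41 -2.3   6.7 ] T [-0.484  0.783  0.041] w 0.026 43.0 [0.5505 0.1508 0.1585]
```

```bash
python3 - <<'E'
from h import *
ax=[.5511,.1515];yaw=138.6
k=34;log=[];prev=0
def tz():
    return np.mean([(r.hold(.02),monitor.state()['ft_torque'][2])[1] for _ in range(4)])
while k<98:
    k+=2 if prev<.12 else 1
    r.reach([*ax,.158],[180,0,yaw-k]);t=tz();log.append((k,round(t,3)))
    if t>.25 or (t>.2 and t-prev<.03): break
    prev=t
s=monitor.state();print(log,s['clock'],np.round(s['ft_force'],1),np.round(s['ft_torque'],3),s['tool_pos'],s['ee_rot'],s['grip_width'])
c=shot('wrist','n2')
cv2.imwrite('pics/n2v.png',c['color'][...,::-1])
E
```

```text
[(36, np.float64(0.036)), (38, np.float64(0.036)), (40, np.float64(0.081)), (42, np.float64(0.229)), (43, np.float64(0.241))] 12.4833 [-4.7 -4.1  7.9] [-0.517  0.783  0.233] [0.55025472 0.15086382 0.1585443 ] [-1.79847243e+02  9.18142102e-02  9.56649739e+01] 0.02634201078790879
```

View pics/n2v.png

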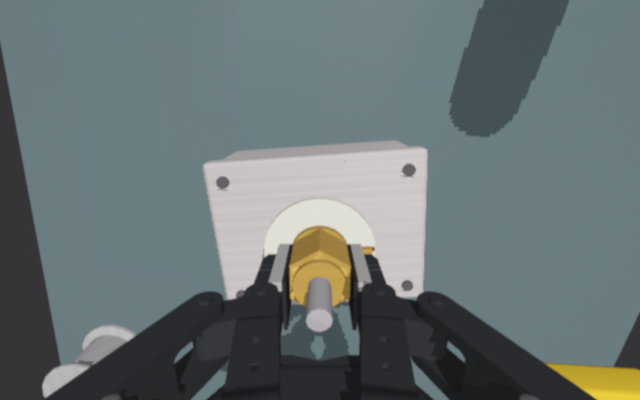

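The view shows the nut in the fingers at (320,270) with the tab at (367,250). I'll measure the tab angle numerically and step on until it creeps.

```bash
cat >> h.py <<'E'
AX=np.array([.5511,.1515])
def tab(c,r0=.0195):
    c={k:c[k] for k in ('color','camera_matrix','R','t')}
    hsv=cv2.cvtColor(c['color'],cv2.COLOR_RGB2HSV)
    v,u=np.mgrid[0:400,0:640];o=-c['R'].T@c['t']
    d=np.stack([u,v,np.ones_like(u)],-1)@np.linalg.inv(c['camera_matrix']).T@c['R']
    P=o+d*((.084-o[2])/d[...,2])[...,None]
    q=P[...,:2]-AX; rr=np.hypot(q[...,0],q[...,1])
    m=(rr>r0)&(rr<.0285)&(abs(hsv[...,0].astype(int)-21)<7)&(hsv[...,1]>80)
    n,l,st,_=cv2.connectedComponentsWithStats(m.astype(np.uint8))
    if n<2: return None,0
    m=l==1+st[1:,4].argmax()
    p=q[m].mean(0); return np.degrees(np.arctan2(p[1],p[0])),m.sum(),rr[m].min(),rr[m].max()
E
python3 - <<'E'
from h import *
for f in('n1','n2'):print(f,tab(np.load(f+'.npz')),tab(np.load(f+'.npz'),.024))
ax=[.5511,.1515]
a0=tab(np.load('n2.npz'),.024)[0]
for k in range(44,50):
    r.reach([*ax,.158],[180,0,138.6-k]);t=np.mean([(r.hold(.02),monitor.state()['ft_torque'][2])[1] for _ in range(4)])
    a=tab(cams.camera('wrist'),.024);print(k,round(t,3),a)
    if a[1]>8 and a0-a[0]>1.2:break
print(monitor.state()['clock'],monitor.state()['ee_rot'])
E
```

```text
n1 (np.float64(9.169167008205173), np.int64(48), np.float64(0.019617042411758788), np.float64(0.027310142294083177)) (np.float64(9.41499105735209), np.int64(21), np.float64(0.024012696648518603), np.float64(0.027310142294083177))
n2 (np.float64(-55.669800130595775), np.int64(338), np.float64(0.019505338221247597), np.float64(0.028480451692833253)) (np.float64(-58.58211144075371), np.int64(157), np.float64(0.024000685420179142), np.float64(0.028480451692833253))
44 0.233 (np.float64(-59.57322855491593), np.int64(159), np.float64(0.024003570602623106), np.float64(0.028483229541231385))
45 0.218 (np.float64(-60.81423331708507), np.int64(158), np.float64(0.024006514267787337), np.float64(0.028486094451289606))
13.2667 [-1.79846619e+02  1.01022851e-01  9.36649342e+01]
```

```bash
python3 - <<'E'
import re
s=open('h.py').read()
s=s.replace("c={k:c[k] for k in ('color','camera_matrix','R','t')}","c={k:c[k] for k in ('color','camera_matrix','R','t','range_z')};zz=cloud(c)[...,2]")
s=s.replace("&(hsv[...,1]>80)\n    n,l","&(hsv[...,1]>80)&(abs(zz-.084)<.0025)\n    n,l")
open('h.py','w').write(s)
E
python3 - <<'E'
from h import *
for f in('n1','n2'):print(f,tab(np.load(f+'.npz')))
c=shot('wrist','n3');print(tab(c))
E
```

```text
n1 (np.float64(9.145844854990694), np.int64(47), np.float64(0.019617042411758788), np.float64(0.027186531318668255))
n2 (np.float64(12.311179548675975), np.int64(66), np.float64(0.02145648192871673), np.float64(0.026520384896848454))
(np.float64(10.257309734701924), np.int64(66), np.float64(0.021460503990089037), np.float64(0.026524211008697892))
```

The tab has crept about 2° in step with the last 2° of turning and the torque has levelled off, so the nut is finger-tight. Now I'll release it, look, and fetch the wrench.

```bash
python3 - <<'E'
from h import *
def st(k):
    s=monitor.state();print(k,round(s['clock'],2),'F',np.round(s['ft_force'],2),'T',np.round(s['ft_torque'],3),'w',round(s['grip_width'],4),round(float(s['gripper_force']),1),np.round(s['tool_pos'],4),np.round(s['ee_rot'],2))
s=monitor.state();p=s['tool_pos']
r.command_gripper(.085,40);st('rel')
r.servo_line([*AX,.25],None,.2)
r.reach([.535,.151,.25],[180,0,0]);r.hold(.1);c=shot('wrist','n4');W=cloud(c)
print('tab',tab(c),'hex',hexang(W,AX))
tu=(abs(W[...,2]-.134)<.003)&(np.hypot(W[...,0]-.551,W[...,1]-.151)<.1);print('tube',cv2.minEnclosingCircle((W[tu][:,:2]*1000).astype(np.float32)))
g=[.5689,-.1526]
r.reach([*g,.2],[180,0,5.25]);r.servo_line([*g,.089],None,.12);st('down')
r.command_gripper(.008,80);st('grip')
r.servo_line([*g,.15],None,.12);st('lift')
c=shot('wrist','w2')
E
```

```text
rel 13.93 F [ 0.38 -0.17  0.39] T [ 0.035 -0.001 -0.016] w 0.0851 0.0 [0.5511 0.1516 0.1579] [180.   -0.   93.6]
tab (np.float64(6.910953039589708), np.int64(46), np.float64(0.01952901350406742), np.float64(0.027348637618280935)) hex (np.float64(6.875000000000001), np.float64(27.293623278142473), np.int64(432))
tube ((551.190673828125, 151.42315673828125), 5.021757125854492)
down 18.39 F [-0.01 -0.06  0.29] T [-0.031 -0.014  0.04 ] w 0.0852 0.0 [ 0.5697 -0.1528  0.09  ] [ 1.7995e+02 -1.0000e-01  5.2600e+00]
grip 19.04 F [-0.38 -0.18  3.41] T [ 0.023  0.104 -0.007] w 0.0142 78.4 [ 0.5691 -0.1527  0.0894] [ 1.7998e+02 -2.0000e-02  5.2500e+00]
lift 19.7 F [-0.47 -0.37 -2.7 ] T [ 0.041  0.007 -0.069] w 0.0144 78.0 [ 0.5683 -0.1523  0.1493] [-1.7996e+02  7.0000e-02  5.2500e+00]
```

View pics/w2.png

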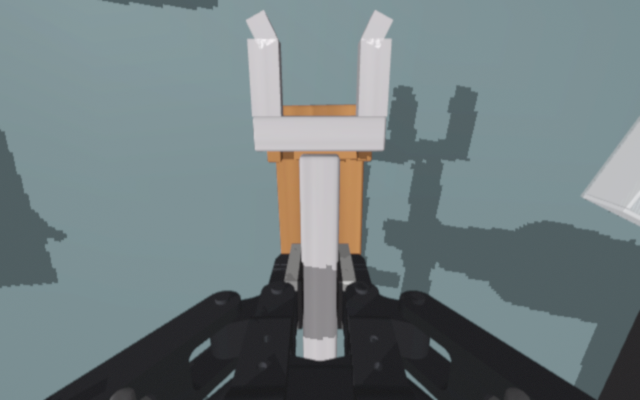

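The wrench is held straight and level, with the jaws at (250–390, 15–150). I'll compute its pose in the tool frame and go to the standoff.

```bash
cat >> h.py <<'E'
def wrench_in_tool(c,s):
    """origin offset (x,y) and yaw of the wrench in the tool's yaw frame, top z"""
    W=cloud(c);hsv=cv2.cvtColor(c['color'],cv2.COLOR_RGB2HSV)
    a=np.radians(s['ee_rot'][2]);d=W-s['tool_pos'];X=d[...,0]*np.cos(a)+d[...,1]*np.sin(a);Y=-d[...,0]*np.sin(a)+d[...,1]*np.cos(a);Z=d[...,2]
    m=(hsv[...,1]<50)&(abs(Z+.049)<.005)&(abs(Y)<.035)&(X>.02)&(X<.12)
    h=m&(X>.025)&(X<.062)&(abs(Y)<.012); j=m&(X>.085)&(X<.1)
    pf=np.polyfit(X[h],Y[h],1)
    yj=Y[j]; inner=(yj[yj>0].min(),yj[yj<0].max()); outer=(yj.max(),yj.min())
    return dict(tipX=np.percentile(X[m],99.7),yaw=np.degrees(np.arctan(pf[0])),y90=np.polyval(pf,.09),inner=inner,outer=outer,Z=np.median(Z[h]),Zj=np.median(Z[j]))
def st(k):
    s=monitor.state();print(k,round(s['clock'],2),'F',np.round(s['ft_force'],2),'T',np.round(s['ft_torque'],3),'w',round(s['grip_width'],4),np.round(s['tool_pos'],4),np.round(s['ee_rot'],2));return s
E
python3 - <<'E'
from h import *
c=dict(np.load('w2.npz'));s=monitor.state();print(wrench_in_tool(c,s))
yaw=36.9;u=np.array([np.cos(np.radians(yaw)),np.sin(np.radians(yaw))])
p=AX-u*.150
r.servo_line([s['tool_pos'][0],s['tool_pos'][1],.25],None,.25)
r.reach([*p,.25],[180,0,yaw]);r.servo_line([*p,.151],None,.15);s=st('standoff')
c=shot('wrist','w3');print(wrench_in_tool(c,s),hexang(cloud(c),AX),tab(c))
E
```

```text
{'tipX': np.float64(0.10615885585534976), 'yaw': np.float64(0.9095856570459454), 'y90': np.float64(-0.00010809419547140185), 'inner': (np.float64(0.013237020460508278), np.float64(-0.015193858286981943)), 'outer': (np.float64(0.024180555085934162), np.float64(-0.025953995742514287)), 'Z': np.float64(-0.04999985059233187), 'Zj': np.float64(-0.050178591717366154)}
standoff 22.1 F [ 0.81  0.33 -2.24] T [-0.061  0.042  0.014] w 0.0143 [0.4322 0.061  0.1517] [ 1.7994e+02 -7.0000e-02  3.6850e+01]Traceback (most recent call last):
  File "<stdin>", line 7, in <module>
  File "h.py", line 24, in hexang
    h=cv2.convexHull((W[m][:,:2]*1000).astype(np.float32))[:,0]; c=np.array(cv2.minEnclosingCircle(h)[0])
      ~~~~~~~~~~~~~~~~~~~~~~~~~~~~~~~~~~~~~~~~~~~~~~~~~~~~^^^^^
TypeError: 'NoneType' object is not subscriptable
```

View pics/w3.png

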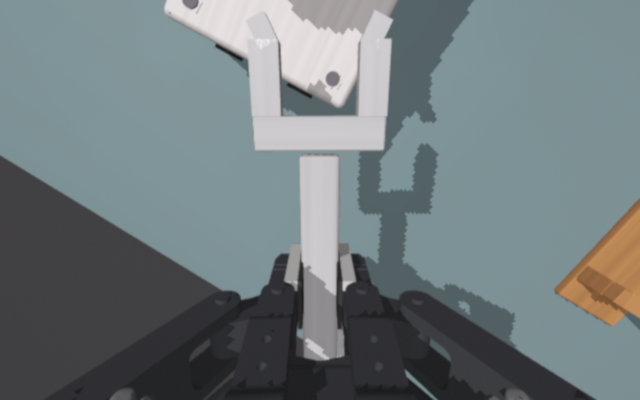

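The picture shows the held wrench with the jaws at the top and the box corner beyond them, clear of contact. I'll move to a 35 mm standoff so the nut and jaws can be measured in the same image, which cancels the calibration bias.

```bash
python3 - <<'E'
from h import *
yaw=36.9;u=np.array([np.cos(np.radians(yaw)),np.sin(np.radians(yaw))])
r.servo_line([*(AX-u*.126),.151],None,.1);r.hold(.2);s=st('near')
c=shot('wrist','w4');print(wrench_in_tool(c,s))
W=cloud(c);d=W-s['tool_pos'];X=d[...,:2]@u;Y=d[...,:2]@[-u[1],u[0]]
near=(X>.1)&(X<.16)&(abs(Y)<.03)
hsv=cv2.cvtColor(c['color'],cv2.COLOR_RGB2HSV)
b=near&(abs(W[...,2]-.109)<.002)&(hsv[...,1]>80);t=near&(abs(W[...,2]-.134)<.002);f=near&(abs(W[...,2]-.080)<.002)
for n,m in(('nut',b),('tube',t),('flange',f)):
    if m.sum()>5:print(n,m.sum(),cv2.minEnclosingCircle(np.c_[X[m],Y[m]].astype(np.float32)*1000),'Y',Y[m].min(),Y[m].max(),'X',X[m].min(),X[m].max())
    else: print(n,m.sum())
print('expected Y/X',((AX-s['tool_pos'][:2])@u),(AX-s['tool_pos'][:2])@[-u[1],u[0]])
if b.sum()>50:
    q=W[b][:,:2]*1000;print('tab',tab(c))
E
```

```text
near 22.74 F [-0.48  0.76 -1.77] T [-0.046  0.041 -0.066] w 0.0141 [0.4498 0.0757 0.1509] [-1.7998e+02  3.0000e-02  3.6900e+01]
{'tipX': np.float64(0.10513948127421643), 'yaw': np.float64(1.3874729084247621), 'y90': np.float64(0.0001092534764522428), 'inner': (np.float64(0.0130348720674575), np.float64(-0.015350011843108656)), 'outer': (np.float64(0.024117029893393663), np.float64(-0.026428424337753886)), 'Z': np.float64(-0.050453198120867356), 'Zj': np.float64(-0.05061157246790726)}
nut 0
tube 0
flange 3925 ((114.31194305419922, 0.07840156555175781), 26.35135269165039) Y -0.026265765995522217 0.026422569280995904 X 0.10000267172259632 0.11492298327234364
expected Y/X 0.12649397363640952 -0.0002195724858074441
```

View pics/w4.png

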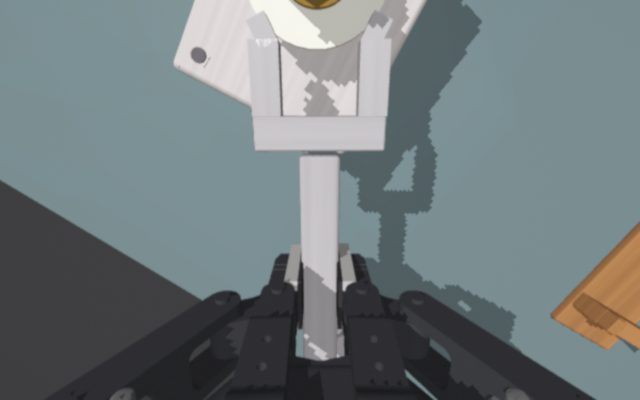

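The nut's front edge sits at column ~317 and the jaws' middle at column 320, so the wrench is about 1 mm off to the right. I'll quantify that, correct it, and slide on.

```bash
python3 - <<'E'
from h import *
yaw=36.9;u=np.array([np.cos(np.radians(yaw)),np.sin(np.radians(yaw))]);n=np.array([-u[1],u[0]])
c=dict(np.load('w4.npz'));tp=monitor.state()['tool_pos']
W=cloud(c);d=W-tp;X=d[...,:2]@u;Y=d[...,:2]@n
hsv=cv2.cvtColor(c['color'],cv2.COLOR_RGB2HSV)
f=(abs(W[...,2]-.080)<.002)&(hsv[...,1]<60)&(X>.09)&(X<.13)
for a in np.arange(.098,.118,.003):
    m=f&(X>a)&(X<a+.003);y=Y[m]; print(round(a,3),m.sum(),(y.max()+y.min())/2*1e3,(y.max()-y.min())*1e3)
b=(hsv[...,1]>80)&(abs(hsv[...,0].astype(int)-21)<8)&(W[...,2]>.086)&(abs(Y)<.02)&(X>.1)
print('nut pts',b.sum(),Y[b].min(),Y[b].max(),X[b].min(),X[b].max(),np.nanmin(W[...,2][b]),np.nanmax(W[...,2][b]))
j=(hsv[...,1]<50)&(abs(d[...,2]+.0505)<.003)&(abs(Y)<.035)
for a in (.080,.085,.09,.095):
    y=Y[j&(X>a)&(X<a+.005)];print('jaw',a,y[y>0].min(),y[y<0].max(),(y[y>0].min()+y[y<0].max())/2*1e3)
E
```

```text
0.098 459 -0.3966281199702581 27.568856576100842
0.101 682 -0.748457691345638 35.24828375963075
0.104 766 -0.9057806650636084 38.679380675026074
0.107 881 -0.9045350426060972 41.66818268784739
0.11 960 -0.10120034882067468 50.79659240760005
0.113 417 0.12509385740182116 52.68833527651812Traceback (most recent call last):
  File "<stdin>", line 8, in <module>
    return umr_maximum(a, axis, None, out, keepdims, initial, where)
ValueError: zero-size array to reduction operation maximum which has no identity
```

```bash
cat >> h.py <<'E'
AXT=np.array([.5502,.1520]);L=.0895;ZW=.151
def uv(yaw): a=np.radians(yaw);return np.array([np.cos(a),np.sin(a)])
def mom(k=4):
    o=[]
    for _ in range(k):
        r.hold(.03);s=monitor.state();f=s['ft_force'];d=s['tool_pos'][:2]-AXT;o.append([d[0]*f[1]-d[1]*f[0]+s['ft_torque'][2],*f,s['ft_torque'][2]])
    return np.mean(o,0).round(3)
E
python3 - <<'E'
from h import *
yaw=36.9;u=uv(yaw)
r.servo_line([*(AXT-u*(L+.036)),ZW],None,.05);r.hold(.15);print(mom())
for k in (.024,.016,.008,0):
    r.servo_line([*(AXT-u*(L+k)),ZW],None,.06);m=mom(2);print(k,m)
    if np.hypot(m[1],m[2])>15: print('STOP');break
r.hold(.1);s=st('in');c=shot('wrist','w5');print(wrench_in_tool(c,s),tab(c))
E
```

```text
[-0.004 -0.186 -0.07  -2.704  0.003]
0.024 [-0.055  0.061  0.178 -1.901 -0.043]
0.016 [-0.075 -0.425  0.349 -1.79  -0.019]
0.008 [-0.035 -0.258 -0.291 -2.347 -0.043]
0 [ 0.026 -0.249 -0.462 -1.562  0.007]
in 24.89 F [-0.11  0.69 -1.28] T [-0.023  0.023  0.027] w 0.014 [0.4785 0.0983 0.1509] [-1.7999e+02  2.0000e-02  3.6910e+01]
{'tipX': np.float64(0.10513936146490713), 'yaw': np.float64(1.3284766850692573), 'y90': np.float64(3.267472076631372e-05), 'inner': (np.float64(0.013566612642622718), np.float64(-0.015608196269782007)), 'outer': (np.float64(0.023975963844600455), np.float64(-0.026382297327812256)), 'Z': np.float64(-0.05049082459300028), 'Zj': np.float64(-0.05056522128526157)} (np.float64(6.65043616676011), np.int64(197), np.float64(0.01950078648271232), np.float64(0.026591635885655253))
```

View pics/w5.png

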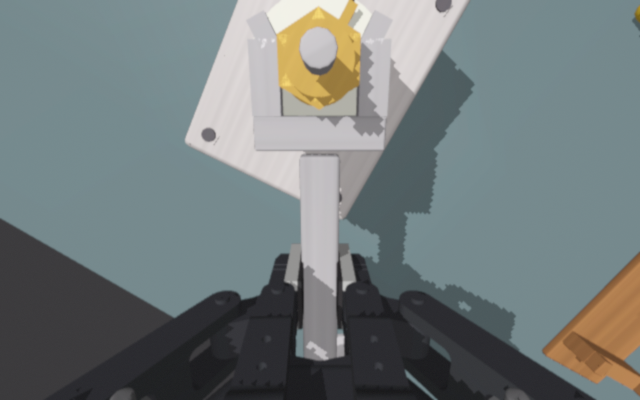

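The jaws are seated around the nut with no contact force, and the tab is visible at (350,10). Now the swing, measuring the tab against the tube centre in the same image.

```bash
cat >> h.py <<'E'
def tab2(c):
    global AX
    W=cloud(c);t=(abs(W[...,2]-.134)<.002)&(np.hypot(W[...,0]-.551,W[...,1]-.1515)<.015)
    if t.sum()<20: return None
    a0=AX;AX=np.array(cv2.minEnclosingCircle((W[t][:,:2]*1000).astype(np.float32))[0])/1000
    o=tab(c);ax=AX;AX=a0;return round(float(o[0]),2) if o[0] is not None else None,int(o[1]),ax.round(4)
E
python3 - <<'E'
from h import *
print(tab2(dict(np.load('w5.npz'))),tab2(dict(np.load('n4.npz'))),tab2(dict(np.load('n1.npz'))))
for yaw in (33,30,27,24,20,16,12,8,4,0):
    r.reach([*(AXT-uv(yaw)*L),ZW],[180,0,yaw]);m=mom(2);c=cams.camera('wrist');print(yaw,m,tab2(c))
    if np.hypot(m[1],m[2])>25: print('STOP');break
print(monitor.state()['clock'])
E
```

```text
(6.99, 205, array([0.5508, 0.1513])) (7.18, 45, array([0.5512, 0.1514])) (9.45, 47, array([0.5512, 0.1514]))
33 [ 0.042 -0.215 -0.321 -1.993  0.028] (6.8, 201, array([0.5508, 0.1514]))
30 [ 0.052 -0.154  0.105 -2.106  0.067] (6.83, 191, array([0.5508, 0.1513]))
27 [ 0.046 -0.409  0.447 -1.612  0.098] (6.82, 170, array([0.5509, 0.1513]))
24 [ 0.086 -1.082  0.191 -2.558  0.141] (6.82, 164, array([0.5508, 0.1513]))
20 [ 0.219 -0.894 -0.857 -1.517  0.175] (6.43, 161, array([0.5507, 0.1513]))
16 [ 0.259 -0.573 -1.458 -2.382  0.148] (3.23, 174, array([0.5508, 0.1514]))
12 [ 0.192 -0.194 -0.793 -2.792  0.126] (-0.27, 160, array([0.5508, 0.1512]))
8 [ 0.162 -0.024 -0.701 -2.36   0.1  ] (-4.13, 159, array([0.5508, 0.1514]))
4 [ 0.284  0.18  -1.692 -2.061  0.132] (-7.85, 159, array([0.5508, 0.1514]))
0 [ 0.299  0.432 -2.454 -2.431  0.08 ] (-11.27, 157, array([0.5508, 0.1513]))
28.6083
```

```bash
python3 - <<'E'
from h import *
for yaw in (-5,-10,-15,-20,-25,-30,-34):
    r.reach([*(AXT-uv(yaw)*L),ZW],[180,0,yaw]);m=mom(2);c=cams.camera('wrist');t=tab2(c);print(yaw,m,t)
s=monitor.state();print(s['clock'],s['joint_positions'][5])
while yaw>-48:
    yaw-=min(2,max(.4,t[0]+50.3))
    r.reach([*(AXT-uv(yaw)*L),ZW],[180,0,yaw]);m=mom(2);c=cams.camera('wrist');t=tab2(c);print(round(yaw,2),m,t)
    if t[0]<-50.1:break
s=monitor.state();print(s['clock'],s['joint_positions'][5]);shot('wrist','w6')
E
```

```text
-5 [ 0.22   0.301 -1.672 -2.265  0.073] (-15.96, 155, array([0.5508, 0.1513]))
-10 [ 0.179  0.089 -1.256 -1.668  0.07 ] (-20.13, 148, array([0.5508, 0.1513]))
-15 [ 0.259 -0.243 -1.747 -1.679  0.102] (-24.5, 148, array([0.5508, 0.1513]))
-20 [ 0.285 -0.565 -2.148 -2.125  0.087] (-28.67, 147, array([0.5508, 0.1513]))
-25 [ 0.27  -0.384 -2.171 -2.436  0.079] (-33.19, 150, array([0.5509, 0.1512]))
-30 [ 0.257 -0.493 -2.737 -1.764  0.023] (-37.57, 150, array([0.5508, 0.1513]))
-34 [ 0.372 -0.289 -3.463 -2.12   0.1  ] (-41.09, 148, array([0.5509, 0.1514]))
31.175 137.29571235802004
-36 [ 0.449 -0.256 -4.775 -2.137  0.089] (-42.02, 149, array([0.5508, 0.1513]))
-38 [ 0.408 -0.525 -5.027 -2.462  0.024] (-44.5, 151, array([0.5508, 0.1513]))
-40 [ 4.120e-01 -6.130e-01 -5.538e+00 -1.939e+00 -3.000e-03] (-46.08, 143, array([0.5508, 0.1513]))
-42 [ 0.44  -0.889 -5.125 -2.602  0.046] (-48.0, 144, array([0.5508, 0.1513]))
-44 [ 0.419 -1.047 -5.063 -2.556  0.027] (-49.86, 145, array([0.5508, 0.1513]))
-44.44 [ 0.459 -1.256 -4.955 -2.177  0.063] (-49.9, 142, array([0.5508, 0.1513]))
-44.84 [ 0.463 -0.918 -5.193 -1.309  0.074] (-50.01, 144, array([0.5508, 0.1513]))
-45.24 [ 0.425 -0.711 -4.819 -1.941  0.075] (-50.55, 144, array([0.5508, 0.1513]))
34.1083 149.6691185224906
```

The tab has turned 60.0°. Next I'll ease off the load and withdraw.

```bash
python3 - <<'E'
from h import *
yaw=-45.24
for _ in range(9):
    yaw+=2;r.reach([*(AXT-uv(yaw)*L),ZW],[180,0,yaw]);m=mom(4);print(round(yaw,2),m)
    if m[0]<.06:break
yaw+=2;r.reach([*(AXT-uv(yaw)*L),ZW],[180,0,yaw]);print(yaw,mom(4))
c=shot('wrist','w7');print(tab2(c),hexang(cloud(c),AX),wrench_in_tool(c,monitor.state()),monitor.state()['clock'])
E
```

```text
-43.24 [ 0.341 -0.563 -4.86  -2.55  -0.011]
-41.24 [ 0.222  0.186 -4.26  -2.479 -0.054]
-39.24 [ 0.177 -0.334 -3.817 -2.517 -0.106]
-37.24 [ 0.036  0.094 -2.807 -2.846 -0.158]
-35.24 [-0.02   0.777 -2.45  -2.323 -0.158]
(-50.65, 166, array([0.5509, 0.1513])) (np.float64(10.875), np.float64(27.19726812937453), np.int64(2037)) {'tipX': np.float64(0.10632078466926113), 'yaw': np.float64(0.11039228382997272), 'y90': np.float64(-6.187780931834894e-05), 'inner': (np.float64(0.013764703537917172), np.float64(-0.014658741241229477)), 'outer': (np.float64(0.024806857191077655), np.float64(-0.02567343406891462)), 'Z': np.float64(-0.05052988409961319), 'Zj': np.float64(-0.050662280194086584)} 36.125
```

View pics/w7.png

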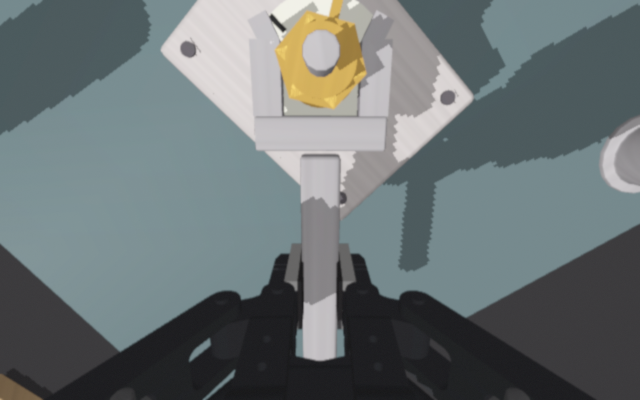

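The view shows the start mark at (277,22) and the tab covering the end mark at (337,5). Before withdrawing I'll check the wrench-to-nut angle.

```bash
python3 - <<'E'
from h import *
s=st('now')
for f in ('w5','w6','w7'):
    c=dict(np.load(f+'.npz'));W=cloud(c);hsv=cv2.cvtColor(c['color'],cv2.COLOR_RGB2HSV)
    d=W-np.r_[AX,0];m=(abs(W[...,2]-.109)<.0025)&(np.hypot(d[...,0],d[...,1])<.017)&(hsv[...,1]>80)
    Wm=W.copy();Wm[~m]=np.nan;hx=hexang(Wm,AX)
    # jaws crossbar front/back: handle top direction
    rr=np.hypot(d[...,0],d[...,1]);h=(abs(W[...,2]-.1005)<.003)&(rr>.026)&(rr<.075)&(hsv[...,1]<50)
    q=(W[h][:,:2]*1000).astype(np.float32);
    hh=h&(rr>.035);vx,vy,_,_=cv2.fitLine((W[hh][:,:2]*1000).astype(np.float32),cv2.DIST_HUBER,0,.01,.01).ravel()
    print(f,'hex->wrench yaw',(hx[0]+30)%60,hx[1:],'handle',np.degrees(np.arctan2(vy,vx)),'camera yaw',np.degrees(np.arctan2(-c['R'][0,0],c['R'][0,1]))%360)
E
```

```text
now 36.12 F [ 1.68 -2.   -3.16] T [-0.347 -0.131 -0.148] w 0.0141 [0.4773 0.2039 0.1511] [-1.7997e+02 -1.0000e-02 -3.5270e+01]
w5 hex->wrench yaw 37.125 (np.float64(27.058568752944932), np.int64(1937)) handle 36.054012 camera yaw 216.789507755063
w6 hex->wrench yaw 32.75 (np.float64(27.067242860671808), np.int64(1997)) handle -46.08104 camera yaw 134.76859630900563
w7 hex->wrench yaw 41.125 (np.float64(27.165123057233775), np.int64(1980)) handle -37.002365 camera yaw 144.60683251996687
```

```bash
python3 - <<'E'
from h import *
for yaw in (-33,-30,-27,-24,-22):
    r.reach([*(AXT-uv(yaw)*L),ZW],[180,0,yaw]);m=mom(3);c=cams.camera('wrist');W=cloud(c)
    hsv=cv2.cvtColor(c['color'],cv2.COLOR_RGB2HSV);W[hsv[...,1]<80]=np.nan
    print(yaw,m,'along',m[1:3]@uv(yaw),'tab',tab2(c)[0],'nut',(hexang(W,AX)[0]+30)%60-60)
    if np.hypot(m[1],m[2])<1.2 and abs(m[0])<.06 and abs(m[4])<.06 and yaw>-28:break
print(monitor.state()['clock'])
E
```

```text
-33 [-0.021  1.1   -1.61  -2.328 -0.087] along 1.7994064711141602 tab -50.54 nut -16.375
-30 [ 0.012  0.572 -1.642 -2.053 -0.089] along 1.3163665309646988 tab -50.45 nut -13.25
-27 [ 0.048  0.947 -2.032 -2.777 -0.075] along 1.7662918738771434 tab -50.07 nut -10.375
-24 [-0.033  1.457 -1.062 -2.549 -0.067] along 1.7629900467317694 tab -49.98 nut -7.625
-22 [-0.014  1.365 -1.259 -2.414 -0.072] along 1.737235662594298 tab -49.84 nut -5.5
38.125
```

The jaws had wedged on the nut, so easing back carried the nut loose (nut at −5.5°); the washer stayed put. I'll turn it back with the wrench to the same tightness, unload only to zero moment, and draw straight out while monitoring the nut.

```bash
cat >> h.py <<'E'
def nut(c):
    W=cloud(c);hsv=cv2.cvtColor(c['color'],cv2.COLOR_RGB2HSV);W[hsv[...,1]<80]=np.nan
    return (hexang(W,AX)[0]+30)%60-60
E
python3 - <<'E'
from h import *
def go(yaw,L=L):
    r.reach([*(AXT-uv(yaw)*L),ZW],[180,0,yaw]);m=mom(3);c=cams.camera('wrist');t=tab2(c);n=nut(c)
    print(round(yaw,1),m,'tab',t[0] if t else None,'nut',n);return m,t[0],n
for yaw in (-30,-37,-41,-43.5,-44.5,-45.2,-46,-46.8):
    m,t,n=go(yaw)
    if yaw<-42 and (t<-50.4 or n<-27.2 or m[0]>.47):break
s=monitor.state();print(s['clock'],s['joint_positions'][5],wrench_in_tool(cams.camera('wrist'),s))
E
```

```text
-30 [ 0.029  1.24  -1.407 -2.212 -0.025] tab -49.96 nut -13.0
-37 [ 0.045  1.575 -1.35  -1.893  0.032] tab -50.03 nut -19.875
-41 [ 0.292  0.744 -3.135 -1.561  0.123] tab -49.71 nut -23.5
-43.5 [ 0.413  0.044 -4.124 -1.74   0.146] tab -49.65 nut -25.375
-44.5 [ 0.447  0.034 -5.147 -1.993  0.119] tab -49.82 nut -25.75
-45.2 [ 0.475 -0.463 -5.272 -2.182  0.112] tab -50.62 nut -27.125
40.5583 149.71086188961212 {'tipX': np.float64(0.10638288260270855), 'yaw': np.float64(-0.2942126112544202), 'y90': np.float64(-2.2035953150165133e-05), 'inner': (np.float64(0.014724690841239618), np.float64(-0.013833824953483738)), 'outer': (np.float64(0.025452526396771216), np.float64(-0.024677086256496686)), 'Z': np.float64(-0.05040527010450896), 'Zj': np.float64(-0.050396021705119184)}
```

```bash
python3 - <<'E'
from h import *
for yaw in (-43,-41,-39.5,-38.5,-38):
    r.reach([*(AXT-uv(yaw)*L),ZW],[180,0,yaw]);m=mom(3);c=cams.camera('wrist');print(yaw,m,nut(c))
    if m[0]<.06:break
for k in (.003,.006,.010,.015):
    r.servo_line([*(AXT-uv(yaw)*(L+k)),ZW],None,.03);m=mom(2);c=cams.camera('wrist');t=tab2(c)
    try:n=nut(c)
    except Exception:n=None
    print(k,m,'along',m[1:3]@uv(yaw),'nut',n,'tab',t and t[0])
    if n is not None and n>-17: print('STOP');break
print(monitor.state()['clock'])
E
```

```text
-43 [ 0.355 -0.243 -4.995 -1.911  0.012] -25.375
-41 [ 0.202  0.644 -4.772 -2.417 -0.082] -23.875
-39.5 [ 0.148  0.366 -4.057 -2.788 -0.111] -22.75
-38.5 [ 0.088  1.236 -3.652 -2.42  -0.098] -21.75
-38 [ 0.102  0.803 -3.507 -2.372 -0.101] -21.25
0.003 [ 0.033  6.54  -8.026 -4.318 -0.171] along 10.094889329551695 nut -21.25 tab -50.88
0.006 [  0.219   9.153 -11.779  -5.341  -0.11 ] along 14.464538945623254 nut -22.125 tab -50.61
0.01 [  0.109  10.735 -13.192  -4.704  -0.242] along 16.581101622464242 nut -22.25 tab -53.26
0.015 [-3.900e-02  5.700e-02  4.020e-01 -2.196e+00 -2.000e-03] along -0.20257930012533149 nut -19.375 tab None
44.175
```

```bash
python3 - <<'E'
from h import *
yaw=-38
r.servo_line([*(AXT-uv(yaw)*(L+.06)),ZW],None,.12)
p=AXT-uv(yaw)*(L+.06);r.servo_line([*p,.26],None,.25)
r.reach([.51,.075,.26],[180,0,5.25]);r.hold(.15);c=shot('wrist','n8');s=st('look')
print('tab',tab2(c),'nut',nut(c));print(wrench_in_tool(c,s))
W=cloud(c);near=np.hypot(W[...,0]-.551,W[...,1]-.1515)<.1;lid=(abs(W[...,2]-.06)<.004)&near;print('lid',rect(W,lid))
E
```

```text
look 46.52 F [ 0.44  0.31 -2.11] T [0.022 0.061 0.026] w 0.014 [0.5096 0.0758 0.2597] [-1.7999e+02  4.0000e-02  5.3100e+00]
tab (-51.35, 36, array([0.5513, 0.1515])) nut -20.375
{'tipX': np.float64(0.10567737722846944), 'yaw': np.float64(0.7060559521709653), 'y90': np.float64(-0.00011777225178658804), 'inner': (np.float64(0.01353435313073536), np.float64(-0.014989771282122982)), 'outer': (np.float64(0.024397352235650132), np.float64(-0.02581043166194419)), 'Z': np.float64(-0.05072674969221441), 'Zj': np.float64(-0.05089423813726737)}
lid (551.0980834960938, 151.28468322753906, 124.13973999023438, 93.82893371582031, 9.515643119812012)
```

The tab is on the mark (about 60–61°) and the nut sits at its relaxed seated angle. Now I'll put the wrench back.

```bash
python3 - <<'E'
from h import *
g=[.5689,-.1526]
r.reach([*g,.2],[180,0,5.25]);r.hold(.1);r.servo_line([*g,.1],None,.12)
z=.0935
while z>.086:
    r.servo_line([*g,z],None,.04);r.hold(.1);f=np.mean([(r.hold(.02),monitor.state()['ft_force'][2])[1] for _ in range(3)]);print(round(z,4),round(f,2))
    if f>1.0:break
    z-=.001
r.command_gripper(.085);st('rel')
r.servo_line([*g,.2],None,.2);r.reach([.525,-.153,.27],[180,0,0]);r.hold(.1);c=shot('wrist','w9');st('up')
W=cloud(c);hsv=cv2.cvtColor(c['color'],cv2.COLOR_RGB2HSV)
g=(hsv[...,1]<60)&(abs(W[...,2]-.039)<.003)&(abs(W[...,1]+.153)<.05)&(W[...,0]>.4);h=g&(W[...,0]<.6)
print('z',np.median(W[...,2][h]),g.sum())
vx,vy,x0,y0=cv2.fitLine((W[h][:,:2]*1000).astype(np.float32),cv2.DIST_HUBER,0,.01,.01).ravel();u=np.array([vx,vy])*np.sign(vx)
X=(W[g][:,:2]*1000-[x0,y0])@u;print('yaw',np.degrees(np.arctan2(u[1],u[0])),'grip',np.array([x0,y0])+u*(X.max()-107))
r.reach([.535,.151,.25],[180,0,0]);r.hold(.1);c=shot('wrist','n9');print('tab',tab2(c),'nut',nut(c),monitor.state()['clock'])
E
```

```text
0.0935 -1.93
0.0925 -2.7
0.0915 -2.35
0.0905 -2.14
0.0895 -1.74
0.0885 5.98
rel 51.71 F [-0.44  0.49 -0.65] T [ 0.024 -0.033  0.05 ] w 0.0852 [ 0.5689 -0.1526  0.0884] [-180.      0.      5.25]
up 52.99 F [0.25 0.34 0.2 ] T [ 0.016  0.056 -0.005] w 0.0847 [ 0.5242 -0.1525  0.2674] [-1.7988e+02  2.5000e-01  1.0000e-02]
z 0.03908226961590517 4469
yaw 5.362155 grip [ 569.28827174 -153.52508705]
tab (-50.85, 48, array([0.5512, 0.1516])) nut -20.0 54.3083
```

```bash
python3 -c "
from bench import hand_in
print(hand_in())"
```

```text
the job is handed in; nothing more can be done
None
```

The job is handed in at about 54 s: nut finger-tight by hand, then wrenched so the tab moved about 60.3° to the second mark, and the wrench is back on its rest. The jaws wedged while easing off and backed the nut off about 15°, so I re-tightened it with the wrench and drew out with about 17 N of drag; I also viewed 11 pictures against the limit of 10, and the bystanders were not re-measured.

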